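Clamp a sample jar in the mixer with the clicking knob

TASK

Take the top steel jar off the stack of two, leaving the lower one standing where it is, and set it down upright (do not drop it) on the mixer's deck in the gap between the V stop and the sliding jaw. Let go of it, then turn the black winged knob clockwise (seen from above), which closes the jaw on the jar, until the knob slips and clicks, and stop after one or two clicks: never go on ratcheting it beyond that. Do not disturb the bottle, the beaker or the dish.

Things in the scene. Friction and masses are not known exactly. Their poses are not given: they have to be found in the camera images.
- jar_top_center (a point): centre of the upper jar of the stack: a closed upright steel cylinder, 56 mm in diameter, 70 mm tall, about 0.3 kg. The point is on its axis, 35 mm above its underside; z is its axis. It stands loosely on the lower jar, whose top is 70 mm above the bench.
- jar_low_center (a point): centre of the lower, identical jar (35 mm above the bench it stands on). It stays where it is.
- mixer: the low blue mixer with a grey metal deck, 300 x 150 mm, deck 40 mm above the bench; fixed. Origin under its centre; its x (long way) points from the V stop past the jaw to the knob. A steel V stop stands at its -x end, then the jar gap, the sliding jaw, and the knob at x = 95 mm.
- seat (a point): point on the deck under the axis of a jar that touches both faces of the V stop. x points from the stop to the jaw and knob, z up. Stop and jaw rise only 14 mm above the deck; the V's faces lie 30 deg off y. Nothing else within 60 mm along y. Set the jar down about 8 mm from this point towards +x, within about 6 mm: the closing jaw pushes it along the deck, home into the V.
- jaw_face (a point): middle of the sliding jaw's flat face, 7.5 mm above the deck; the jaw is 60 mm wide along the seat's y. It slides straight towards the V stop. At the start it is 44 to 62 mm from the seat, that is 16 to 34 mm more than the jar's radius; it stops at 28 mm, when the jar is clamped.
- knob_center (a point): on the upright axis of the torque-limiting knob, half-way up its wings, 40.5 mm above the deck. A black hub, 46 mm in diameter, with two opposite straight wings that end 58 mm from the axis. The hub's top is 11 mm above this point; under the hub is a grey post 56 mm wide at most, under the wings 31 mm of free space down to the deck.
- wing_a (a point): spot on one wing, 45 mm from the knob's axis, half-way up and half-way through it. The wing is 12 mm thick with upright flat sides and 18 mm tall. A shut gripper may reach down beside it and push it round, or the wings may be gripped. It goes round with the knob.
- wing_b (a point): the same spot on the opposite wing.
- screw (a joint): turn of the clamp screw in rad, 0 at the start (jaw open), growing as the knob is turned clockwise from above; the jaw moves 12 mm per rad. It takes about 0.15 N m to turn (3 N at 45 mm) and stays where it is left. The jar is clamped after 1.3 to 2.9 rad; with no jar it would stop at 3.7 rad.
- knob (a joint): slip of the knob on the screw in rad: 0 while both turn together. Once the jaw is tight the screw stops and, at about 0.3 N m (5 to 10 N at 45 mm), the knob slips on clockwise, one click of a sprung detent every 0.52 rad (30 deg), and stays where left. One to two clicks are wanted: under 0.3 is too little, above 1.3 over-turned.
- reagent_spot (a point): bystander: underside of a closed amber bottle, 68 mm in diameter, 150 mm tall.
- beaker_spot (a point): bystander: underside of a glass beaker, 72 mm in diameter, 85 mm tall.
- dish_spot (a point): bystander: underside of a white bowl, 90 mm in diameter, 35 mm tall.
Things that resemble listed ones, but are neither listed nor needed, are in the scene too. Leave any brown or yellow look-alike of the part that bears jar_top_center alone.

How it is judged:
On the way, in this order (a step that is already met when the one before it is completed fails the run):
1. the top jar is lifted clear of the lower one, which stays (distance between jar_top_center and jar_low_center above 0.09 m and distance of jar_low_center from where it was at the start of the episode below 0.03 m and angle between jar_low_center's own z axis and vertical below 0.15 rad), for 0.1 s.
2. the jar stands upright on the deck between stop and jaw, let go, before the knob has slipped (x of jar_top_center in the frame of seat between -0.006 and 0.036 m and y of jar_top_center in the frame of seat between -0.02 and 0.02 m and z of jar_top_center in the frame of seat between 0.03 and 0.04 m and angle between jar_top_center's own z axis and vertical below 0.1 rad and contact force between the fingers and jar_top below 0.1 N and value of joint knob below 0.15 rad), for 0.2 s.
3. the jaw is tight on the jar and the knob has slipped through its first click (x of jar_top_center in the frame of seat between -0.006 and 0.006 m and y of jar_top_center in the frame of seat between -0.008 and 0.008 m and z of jar_top_center in the frame of seat between 0.03 and 0.04 m and angle between jar_top_center's own z axis and vertical below 0.1 rad and contact force between jaw and jar_top above 3 N and value of joint knob above 0.3 rad), for 0.1 s.
At the end, for the whole second after the job is handed in: The former top jar stands upright on the deck, home in the V stop (within 6 mm along and 8 mm across), pressed by the jaw with more than 3 N; the knob has slipped between 0.3 and 1.3 rad and is still; the lower jar is upright and within 30 mm of where it stood (all of step 3 and value of joint knob below 1.3 rad and velocity of joint knob below 0.05 rad/s and linear speed of jar_top below 0.02 m/s and distance of jar_low_center from where it was at the start of the episode below 0.03 m and angle between jar_low_center's own z axis and vertical below 0.15 rad); the robot touches nothing.
It fails at once if the knob is ratcheted on beyond two clicks (more than 1.3 rad of slip) (value of joint knob above 1.3 rad).
It fails at once if the jar is let go more than 15 mm above the deck (distance between jar_top_center and jar_low_center above 0.09 m and z of jar_top_center in the frame of seat above 0.05 m and contact force between the fingers and jar_top below 0.1 N).
It fails at once if the amber reagent bottle is shifted more than 40 mm or tipped (distance of reagent_spot from where it was at the start of the episode above 0.04 m or angle between reagent_spot's own z axis and vertical above 0.4 rad).
It fails at once if the glass beaker is shifted more than 40 mm or tipped (distance of beaker_spot from where it was at the start of the episode above 0.04 m or angle between beaker_spot's own z axis and vertical above 0.4 rad).
It fails at once if the white dish is shifted more than 40 mm or tipped (distance of dish_spot from where it was at the start of the episode above 0.04 m or angle between dish_spot's own z axis and vertical above 0.4 rad).
It also fails if it takes over 54 s, if anything falls off the work surface, if the arm or the gripper's body presses on something with over 40 N, if the wrist force passes 120 N, or if a joint passes its speed limit or range.

ROBOT

A 7-joint arm with a two-finger parallel gripper is mounted at the origin on the work surface. World frame = base frame: x ahead of the robot, y to its left, z up, the work surface at z = 0. Lengths are in m, angles in rad, forces in N, time in s.
With the tool pointing down it reaches from about 0.4 to 0.75 m from the base axis. Payload 19.5 kg.
Tool frame: the origin (TCP) lies on the mounting face of the last link; the fingertips stand ahead of it and the grasp point (between the pads) lies 155 mm ahead of it (r.tip_reach is the y of the fingertips in the tool frame, in m); y points along the fingers, z is the direction in which the jaws open and shut, and the axes are right-handed (so a half turn about y gives the same grasp; the last joint's range is limited). The gripper opens to 85 mm and grips with 20 to 120 N. Pads are 22 mm wide; open, the fingers measure 114 mm over their backs; the gripper's body (76 mm by 85 mm) begins 54 mm behind the grasp point. The pads swing forward as they close: fully open they stand 13 mm farther back than shut.
Start: joints at [-1.341, 0.707, -0.028, 1.485, 0.022, 0.951, -0.075], TCP at [0.154, 0.554, 0.405] pointing down, gripper open.
Joint ranges: [-2.71, 2.71], [-0.32, 2.16], [-1.57, 1.52], [0, 2.45], [-1.46, 4.6], [0, 2.02], [-2.83, 2.83]. Speed limits (rad/s): [1.89, 1.89, 2.57, 2.57, 3.01, 3.01, 3.01].

INTERFACE

Orientations are given as a unit quaternion [w, x, y, z].
In Python, from workcell import r gives the robot as it stands.
- The arm moves only by the tool step_arm, never from a script. Its argument "commands" is a list of rows, each a list of 7 numbers: the shift along the tool's x, y, z in mm, then the turn, a rotation vector about the tool's x, y, z in degrees, then the opening, from -1 (shut) to 1 (fully open). A call has 1 to 8 rows; each row shifts and turns the commanded pose from where the row before left it, along the tool's axes as they then stand; what a row does not reach is not made up. A row lasts 1/8 s, in which the tool goes at most 62.5 mm and 10.7 degrees, less where a joint would pass 70% of its speed; a pose out of reach is approached as far as the arm can. A call is refused whole if a number of a shift passes 62.5 or a number of a turn 10.7, either way. A call with a gripper value outside its range is refused whole. The fingers move at their own pace and stop on an object; the grip force is fixed at half the most. Time passes only in rows, so rows that do not move let the fingers close. It gives the time, the measured TCP pose, the force and the opening at its end, in the units of the state.
- r.get_state(): the state, without advancing time (a new reading comes with each control period).
- r.snapshot(name): name is "side" or "top" or "wrist"; returns a dict with "color" (384x512x3 uint8, red, green, blue), "fovy" (degrees; the focal length in pixels is half the picture's height over the tangent of half this angle, whatever the lens; pixels are square), "cx", "cy" (the principal point, pixels), "k1" (the pictures are not rectified: a ray, as slopes to the right and down, at radius r is drawn at 1 + k1 r^2 times it, then the intrinsics apply), "cam_to_world" (4x4, takes a point from camera to world coordinates). Camera axes: x right, y up, looking along -z (the intrinsics and any distortion apply to the point x, -y, -z); pixel columns grow to the right and rows downward; lengths in m; the calibration is good to about 2 mm. A picture is of the moment at which its call begins. There is no depth.
- r.sign_off(): hands the job in, once; it reports no verdict.
The state is a dict: "time": time; "joint_pos": joint angles; "joint_velocities": joint speeds; "joint_torque": joint torques, N m; "tool_pos": TCP position; "ee_rot": TCP orientation; "wrist_force": force on the tool from outside, world axes, zero at the start; "ft_torque": the same for the moment, N m; "gripper_width": finger opening in m.
Only numpy, scipy, OpenCV 4.12 (cv2) and the standard library are available. Lean on these libraries where they do the work, as an engineer would, in place of code of your own. Each camera call takes 0.05 s, during which the arm holds its last target.

## Working session

There is one attempt and no reset: what is moved stays moved. The work goes in short steps, Python scripts to look and compute and a tool call to move; the robot and the scene stay as the last step left them, time stands still between calls to the robot, and variables do not carry over. Pictures are saved under pics/ and viewed, and the job is handed in when it is done.

Besides the shell and the picture viewer there is one more tool, called after "Call:" by a JSON object that holds its "api" and its "payload". step_arm: Moves the arm, as the interface text tells. Its arguments: {"type":"object","properties":{"commands":{"type":"array","items":{"type":"array","items":{"type":"number"}}}},"required":["commands"]}

```bash
ls; mkdir -p pics
cat > h.py <<'E'
import numpy as np, cv2
from workcell import r
from scipy.spatial.transform import Rotation as R
def snap(n,fn):
    s=r.snapshot(n); cv2.imwrite('pics/'+fn+'.png',s['color'][:,:,::-1]); np.save('pics/'+fn+'.npy',s,allow_pickle=True); return s
def load(fn): return np.load('pics/'+fn+'.npy',allow_pickle=True).item()
def K(s):
    f=s['color'].shape[0]/2/np.tan(np.radians(s['fovy'])/2); return f
def ray(s,u,v):
    f=K(s); d=np.array([(u-s['cx'])/f,(v-s['cy'])/f]); p=d.copy()
    for _ in range(30): p=d/(1+s['k1']*(p@p))
    T=np.array(s['cam_to_world']); w=T[:3,:3]@np.array([p[0],-p[1],-1]); return T[:3,3],w
def onz(s,u,v,z):
    o,w=ray(s,u,v); return o+w*(z-o[2])/w[2]
def proj(s,P):
    T=np.array(s['cam_to_world']); c=T[:3,:3].T@(np.array(P)-T[:3,3]); p=np.array([c[0],-c[1]])/-c[2]
    p=p*(1+s['k1']*(p@p)); return p*K(s)+[s['cx'],s['cy']]
E
python3 - <<'E'
from h import *
for n in ['side','top','wrist']:
    s=snap(n,n+'0'); print(n,s['fovy'],s['cx'],s['cy'],s['k1'],np.round(s['cam_to_world'],3).tolist())
st=r.get_state(); print(st, r.tip_reach)
E
```

```text
pics
side 57.56642430740976 253.6061713106818 186.64370759559748 0.03727071739116974 [[0.984, 0.078, -0.161, 0.425], [-0.179, 0.461, -0.869, -0.8], [0.006, 0.884, 0.468, 0.521], [0.0, 0.0, 0.0, 1.0]]
top 42.358682412770676 247.73116921141747 196.9658201460291 -0.07878381212424254 [[-0.02, 0.988, -0.151, 0.387], [-1.0, -0.022, -0.012, -0.056], [-0.015, 0.15, 0.988, 1.517], [0.0, 0.0, 0.0, 1.0]]
wrist 69.67789168083661 256.04521062320936 189.70647624529047 -0.04684962228654945 [[0.268, -0.92, -0.288, 0.08], [0.963, 0.255, 0.081, 0.573], [-0.001, -0.299, 0.954, 0.374], [0.0, 0.0, 0.0, 1.0]]
{'time': 0.15, 'joint_pos': array([-1.34068903,  0.7069129 , -0.02762422,  1.48484568,  0.02198895,
        0.95091006, -0.07550234]), 'joint_velocities': array([-0.00069236, -0.00150193,  0.0008395 , -0.00037337,  0.00222782,
       -0.00060011,  0.00062121]), 'joint_torque': array([ 2.05801000e-03, -8.83305144e+01,  1.23559691e+00, -2.36190695e+01,
        1.70661870e-02,  5.28141623e-03,  8.37396806e-05]), 'tool_pos': array([0.15434936, 0.55384827, 0.40437263]), 'ee_rot': array([-0.70031494,  0.70085791, -0.09584006,  0.09576975]), 'wrist_force': array([-0.19611249,  0.50694693, -0.39193614]), 'ft_torque': array([ 0.01632207, -0.01555644,  0.02641642]), 'gripper_width': 0.08536124054122808} 0.1734
```

View pics/side0.png

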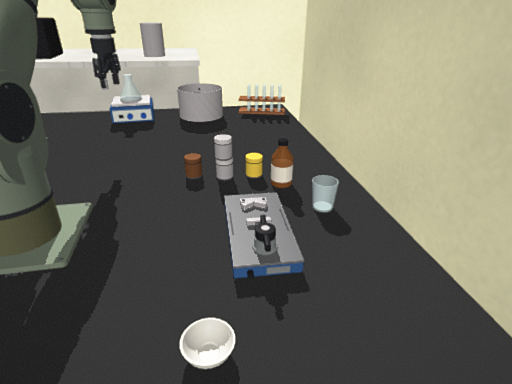

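View pics/top0.png

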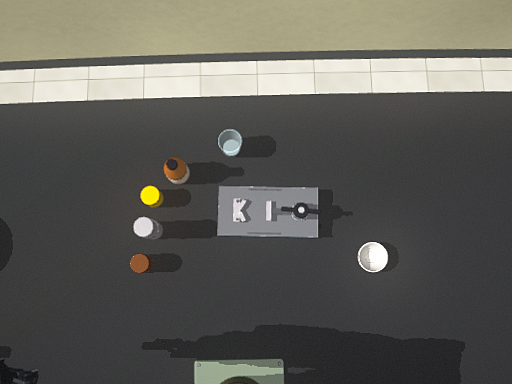

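View pics/wrist0.png

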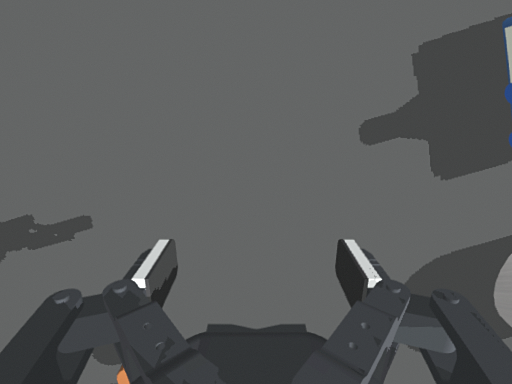

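Candidates for the jar: steel stack (side 224,157; top 144,228), brown jar (side 193,166; top 140,263) and yellow jar (side 254,165; top 150,196). The large grey pot is in the background. I choose the steel stack and will check it in close crops.

Run:
```python
from h import *
a=cv2.imread('pics/side0.png')[125:285,170:350]; b=cv2.imread('pics/top0.png')[175:245,120:330]
cv2.imwrite('pics/c1.png',cv2.resize(a,None,fx=3.75,fy=3.75,interpolation=cv2.INTER_CUBIC)[:600])
cv2.imwrite('pics/c2.png',cv2.resize(b,None,fx=3.8,fy=3.8,interpolation=cv2.INTER_CUBIC))
```

```text
(no output)
```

View pics/c1.png

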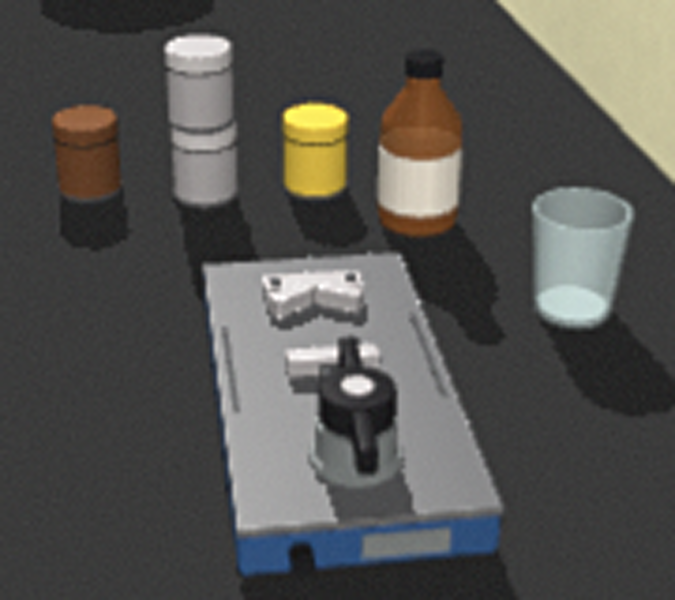

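View pics/c2.png

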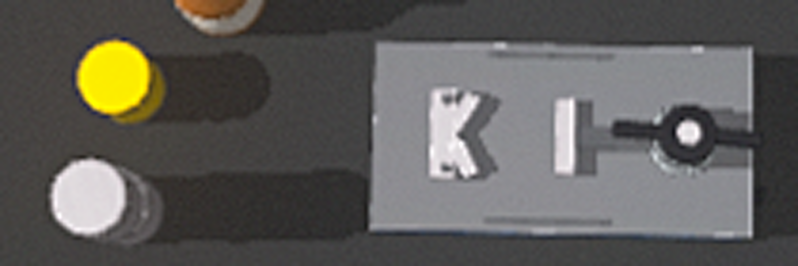

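Run:
```python
from h import *
s=load('top0'); im=s['color'].astype(int); hsv=cv2.cvtColor(s['color'],cv2.COLOR_RGB2HSV)
# deck
g=((hsv[...,2]>95)).astype(np.uint8); g[:175]=0;g[250:]=0;g[:,:210]=0;g[:,330:]=0
g=cv2.morphologyEx(g,cv2.MORPH_CLOSE,np.ones((9,9)))
c=max(cv2.findContours(g,0,2)[0],key=cv2.contourArea); 
W=np.array([onz(s,*p[0],0.04)[:2] for p in c],dtype=np.float32)
rc=cv2.minAreaRect(W); print('deck',rc, cv2.boxPoints(rc))
# bright
m=(hsv[...,2]>185).astype(np.uint8); m[:,:120]=0;m[:175]=0;m[245:]=0;m[:,330:]=0
for c in cv2.findContours(m,0,2)[0]:
    if cv2.contourArea(c)>8: print(cv2.boundingRect(c),cv2.contourArea(c),cv2.minEnclosingCircle(c))
# jar circle
roi=s['color'][210:250,125:170]
print(hsv[215:243:2,130:166:2,2])
```

```text
deck ((0.568187952041626, -0.0960092842578888), (0.2989951968193054, 0.15222573280334473), 87.61297607421875) [[ 0.48591465 -0.24220711]
 [ 0.6380083  -0.2485472 ]
 [ 0.65046126  0.05018854]
 [ 0.4983676   0.05652863]]
(134, 217, 19, 19) 259.5 ((142.72222900390625, 226.27777099609375), 9.61136245727539)
(298, 207, 6, 6) 19.0 ((300.75, 209.5), 2.795184850692749)
(266, 201, 5, 20) 74.0 ((268.5, 210.5), 9.617792129516602)
(233, 199, 13, 23) 158.0 ((238.5454559326172, 210.0), 11.90224838256836)
(141, 186, 18, 19) 250.5 ((149.66128540039062, 194.88710021972656), 9.493654251098633)
[[ 73  72  72  69  68  70  69  65  68  70  70  74  70  73  69  70  71  68]
 [ 66  72  68  69  94 146 197 209 157  71  64  70  71  68  70  72  68  71]
 [ 69  70  67  95 221 226 221 226 226 228 135 110  64  67  71  68  70  69]
 [ 68  69 111 230 224 223 221 222 220 222 222  99 111 100  57  61  62  60]
 [ 67  62 199 223 225 222 222 222 222 219 224 168  69 111  94  59  53  52]
 [ 68  56 235 221 222 223 221 222 221 221 223 196  80  90 107  85  58  54]
 [ 69  63 237 221 222 222 222 222 222 222 223 200  75  84  98  82  70  53]
 [ 71  57 233 224 220 225 224 224 225 223 226 172  73  84  98  84  79  49]
 [ 72  64 175 227 223 224 225 223 222 224 223  82  87  77 130  84  72  53]
 [ 70  65  69 208 227 222 224 225 223 236 156  71  92  88  82  90  63  50]
 [ 69  66  66  59 161 247 237 240 201 102  76  91  86  95  89  89  53  50]
 [ 68  69  68  68  63  52  90  91  84  85  89  76  83  93  85  53  49  50]
 [ 68  68  68  69  68  65  69  68  68  64  74  78  79  63  61  65  63  67]
 [ 67  68  62  66  69  68  70  64  68  70  69  67  68  67  67  69  69  67]]
```

```bash
cat > m.py <<'E'
from h import *
c0=np.array([0.5682,-0.096]); ax=np.array([-0.01245,-0.29874]); ax/=np.linalg.norm(ax); ay=np.array([-ax[1],ax[0]])
def tomix(p): d=np.array(p[:2])-c0; return 1000*np.array([d@ax,d@ay])
def frommix(x,y): return c0+x/1000*ax+y/1000*ay
E
python3 - <<'E'
from m import *
s=load('top0'); 
print('ax',ax,ay)
g=cv2.cvtColor(s['color'],cv2.COLOR_RGB2GRAY)
def mom(box,th,z,name):
    x,y,w,h=box; m=(g[y:y+h,x:x+w]>th).astype(np.uint8)
    M=cv2.moments(m,True); u,v=x+M['m10']/M['m00'],y+M['m01']/M['m00']; P=onz(s,u,v,z); print(name,u,v,M['m00'],P,tomix(P)); return P
P=mom((130,213,25,27),150,.14,'jar')
for dz in [0]: print('diam check',np.linalg.norm(onz(s,143,217,.14)-onz(s,143,236,.14)))
mom((295,204,12,12),160,.0915,'knobcap')
mom((264,198,9,26),170,.054,'jaw top')
mom((230,196,18,30),170,.054,'stop top')
big=cv2.resize(s['color'][190:230,225:325,::-1],None,fx=8,fy=8,interpolation=cv2.INTER_CUBIC)
cv2.imwrite('pics/c3.png',big)
E
```

```text
ax [-0.04163889 -0.99913273] [ 0.99913273 -0.04163889]
jar 142.86274509803923 226.36928104575162 306.0 [0.52002837 0.25616438 0.14      ] [-349.85314493  -62.79358484]
diam check 0.053478455610210994
knobcap 300.7241379310345 209.41379310344828 29.0 [ 0.5644741 -0.1917725  0.0915   ] [95.84457936  0.26519004]
jaw top 268.020202020202 210.59595959595958 99.0 [ 0.5677456 -0.0980552  0.054    ] [ 2.07233408 -0.36843085]
stop top 237.75462962962962 209.63425925925927 216.0 [ 0.57258396 -0.00813008  0.054     ] [-87.97625099   0.72135286]
```

View pics/c3.png

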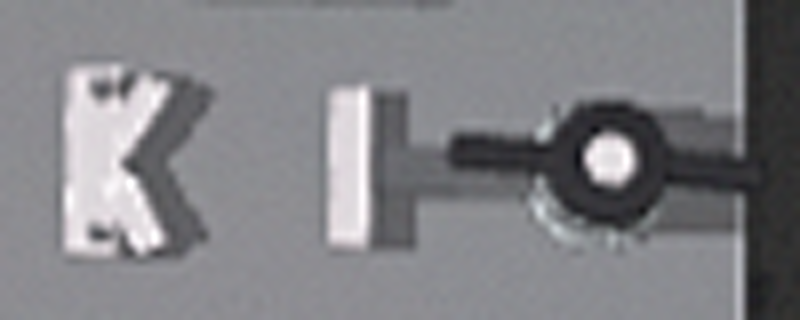

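Run:
```python
from m import *
s=load('top0')
f=lambda X,Y:((X+.5)/8-.5+225,(Y+.5)/8-.5+190)
for n,X,Y,z in [('apex',121,165,.054),('armU',171,84,.054),('armD',165,247,.054),('jawU',328,87,.054),('jawD',327,248,.054),('wingL',450,149,.0895),('wingR',757,176,.0895),('hub',609,159,.0915)]:
    P=onz(s,*f(X,Y),z); print(n,np.round(P,4),np.round(tomix(P),1))
# side checks
t=load('side0')
for n,p,z in [('jartop',(.520,.2562),.14),('seat',frommix(-37,0),.04),('knob',frommix(95,0),.0915),('jarlow',(.52,.2562),0)]:
    print(n,proj(t,[*p,z]),proj(s,[*p,z]))
```

```text
apex [ 0.5708 -0.0139  0.054 ] [-82.2  -0.8]
armU [ 0.6008 -0.033   0.054 ] [-64.3  30. ]
armD [ 0.5398 -0.0296  0.054 ] [-65.1 -31.1]
jawU [ 0.5984 -0.0915  0.054 ] [-5.7 30. ]
jawD [ 0.5382 -0.0896  0.054 ] [ -5.1 -30.3]
wingL [ 0.5696 -0.1343  0.0895] [38.2  3. ]
wingR [ 0.5573 -0.2453  0.0895] [149.6  -4.7]
hub [ 0.5644 -0.1917  0.0915] [95.7  0.2]
jartop [222.74326901 137.01025748] [142.85007138 226.37960604]
seat [256.24085841 214.95832863] [254.88325231 210.79278783]
knob [265.34854883 227.54595093] [300.43204084 209.49898661]
jarlow [224.21563429 176.56208751] [153.01017097 230.55469025]
```

```bash
cat >> m.py <<'E'
def st(): 
    s=r.get_state(); q=s['ee_rot']; return s,np.array(s['tool_pos']),R.from_quat([q[1],q[2],q[3],q[0]])
def plan(target,zdir):
    """shift in tool axes (mm), and turn about tool y (deg) so tool z -> zdir (world), y down"""
    s,p,Rt=st(); zd=np.array([*zdir,0.]);zd/=np.linalg.norm(zd); yd=np.array([0,0,-1.]); xd=np.cross(yd,zd)
    Rd=R.from_matrix(np.c_[xd,yd,zd]); rv=(Rt.inv()*Rd).as_rotvec(degrees=True)
    d=1000*Rt.inv().apply(np.array(target)-p)
    print('pos',np.round(p,4),'shift tool',np.round(d,1),'rotvec',np.round(rv,1),'shift if turned first',np.round(1000*Rd.inv().apply(np.array(target)-p),1),'q',np.round(s['joint_pos'],2),'F',np.round(s['wrist_force'],1),'t',s['time'])
E
python3 - <<'E'
from m import *
s,p,Rt=st(); print(np.round(Rt.as_matrix(),3))
j=(.520,.2562)
for zd in (ay,-ay): plan([*j,.32],zd)
t=load('top0')
for n,u,v,z in [('brown',139.5,262,.07),('yellow',149.7,195,.07),('bottle',172,164,.15),('beaker',230,142,.04),('dish',373,257,.035)]: print(n,np.round(onz(t,u,v,z),3))
E
```

```text
[[ 0.963 -0.     0.268]
 [-0.268 -0.001  0.963]
 [ 0.    -1.    -0.001]]
pos [0.1543 0.5538 0.4044] shift tool [ 432.1   84.5 -188.5] rotvec [ 0.  76.8  0. ] shift if turned first [282.2  84.4 377.7] q [-1.34  0.71 -0.03  1.48  0.02  0.95 -0.08] F [-0.2  0.5 -0.4] t 0.15
pos [0.1543 0.5538 0.4044] shift tool [ 432.1   84.5 -188.5] rotvec [   0.  -103.2   -0. ] shift if turned first [-282.2   84.4 -377.7] q [-1.34  0.71 -0.03  1.48  0.02  0.95 -0.08] F [-0.2  0.5 -0.4] t 0.15
brown [0.423 0.281 0.07 ]
yellow [0.62  0.253 0.07 ]
bottle [0.695 0.173 0.15 ]
beaker [0.784 0.013 0.04 ]
dish [ 0.424 -0.408  0.035]
```

Call:
{"api": "step_arm", "payload": {"commands": [[40,3,-17,0,0,0,1],[50,4,-22,0,0,0,1],[57,4,-25,0,0,0,1],[57,4,-25,0,0,0,1],[57,4,-25,0,0,0,1],[57,4,-25,0,0,0,1],[57,4,-25,0,0,0,1],[55,4,-23,0,0,0,1]]}}

```text
time: 1.15
tool_pos: [0.5198, 0.2567, 0.3735]
ee_rot: [-0.701, 0.701, -0.096, 0.096]
wrist_force: [0.2, 1.1, -0.3]
gripper_width: 0.0851
```

Call:
{"api": "step_arm", "payload": {"commands": [[0,0,0,0,9.6,0,1],[0,0,0,0,9.6,0,1],[0,0,0,0,9.6,0,1],[0,0,0,0,9.6,0,1],[0,0,0,0,9.6,0,1],[0,0,0,0,9.6,0,1],[0,0,0,0,9.6,0,1],[0,0,0,0,9.6,0,1]]}}

```text
time: 2.15
tool_pos: [0.5183, 0.2583, 0.3735]
ee_rot: [0.488, -0.488, 0.512, -0.512]
wrist_force: [-0.6, -0.3, -0.2]
gripper_width: 0.0856
```

Run:
```python
from m import *
plan([.520,.2562,.265],ay)
s=snap('wrist','wrist1'); print(proj(s,[.52,.2562,.14]))
```

```text
pos [0.5183 0.2583 0.3735] shift tool [  2.  108.5   1.8] rotvec [ 0.  -0.3  0. ] shift if turned first [  2.1 108.5   1.8] q [-0.66  0.77  0.29  1.52 -0.26  0.89 -0.33] F [-0.6 -0.3 -0.2] t 2.15
[259.66487298 206.03737914]
```

View pics/wrist1.png

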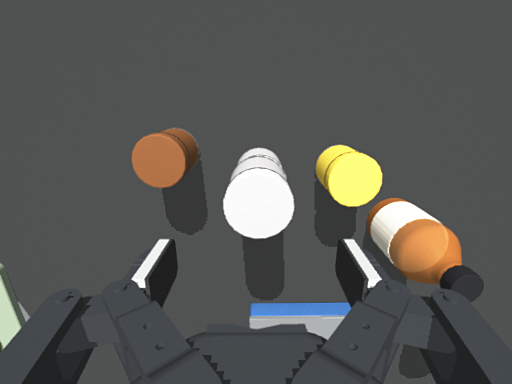

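The wrist view shows the steel stack's top centred near (259,203), between the brown jar (162,158) and the yellow one (352,178). It agrees with the projected (260,206).

Run:
```python
from m import *
s=load('wrist1'); g=cv2.cvtColor(s['color'],cv2.COLOR_RGB2GRAY); m=(g>190).astype(np.uint8); m[:,:215]=0; m[:,305:]=0; m[:150]=0;m[260:]=0
c=max(cv2.findContours(m,0,2)[0],key=cv2.contourArea); e=cv2.fitEllipse(c); print(e, onz(s,*e[0],.14))
b=cv2.boundingRect(c);print(b)
```

```text
((258.1578063964844, 197.48141479492188), (65.79753875732422, 87.83126068115234), 1.3631166219711304) [0.51912906 0.26335686 0.14      ]
(223, 150, 71, 88)
```

Call:
{"api": "step_arm", "payload": {"commands": [[1.5,20,1.5,0,-0.3,0,1],[0,25,0,0,0,0,1],[0,25,0,0,0,0,1],[0,20,0,0,0,0,1],[0,12,0,0,0,0,1],[0,6,0,0,0,0,1],[0,0,0,0,0,0,1]]}}

```text
time: 3.08
tool_pos: [0.5199, 0.2567, 0.2658]
ee_rot: [-0.491, 0.491, -0.509, 0.509]
wrist_force: [0.3, -0.2, 0.3]
gripper_width: 0.0852
```

Run:
```python
from m import *
plan([.520,.2568,.265],ay)
s=snap('wrist','wrist2');s=snap('side','side2')
```

```text
pos [0.5199 0.2567 0.2658] shift tool [-0.1  0.8  0.1] rotvec [-0.   0.3  0. ] shift if turned first [-0.1  0.8  0.1] q [-0.63  0.92  0.23  1.62 -0.3   0.64 -0.28] F [ 0.3 -0.2  0.3] t 3.075
```

View pics/wrist2.png

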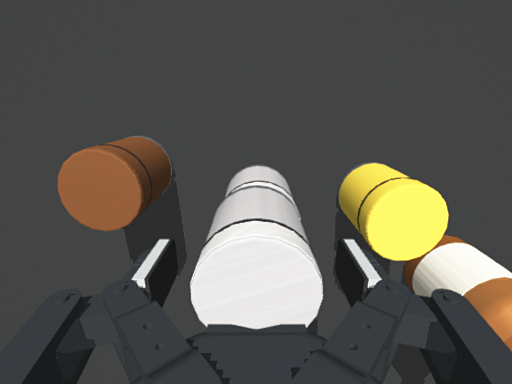

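View pics/side2.png

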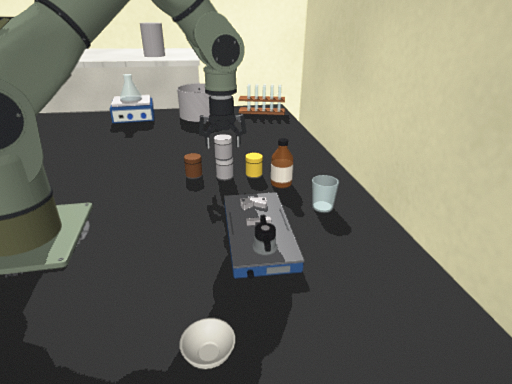

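Call:
{"api": "step_arm", "payload": {"commands": [[0,6,0,0,0.3,0,1],[0,0,0,0,0,0,1],[0,0,0,0,0,0,-1],[0,0,0,0,0,0,-1],[0,0,0,0,0,0,-1],[0,0,0,0,0,0,-1],[0,0,0,0,0,0,-1],[0,0,0,0,0,0,-1]]}}

```text
time: 4.18
tool_pos: [0.5199, 0.2568, 0.2601]
ee_rot: [-0.49, 0.489, -0.51, 0.51]
wrist_force: [-1.3, -0.7, 4.8]
gripper_width: 0.0546
```

Call:
{"api": "step_arm", "payload": {"commands": [[0,0,0,0,0,0,-1],[0,-2,0,0,0,0,-1],[0,-5,0,0,0,0,-1],[0,-10,0,0,0,0,-1],[0,-15,0,0,0,0,-1],[0,-15,0,0,0,0,-1],[0,-15,0,0,0,0,-1],[0,0,0,0,0,0,-1]]}}

```text
time: 5.18
tool_pos: [0.5199, 0.2568, 0.3229]
ee_rot: [-0.49, 0.489, -0.51, 0.51]
wrist_force: [0.0, -0.2, -2.7]
gripper_width: 0.0548
```

Run:
```python
from m import *
print(frommix(-42,0)); plan([*frommix(-42,0),.32],ay)
s=snap('side','side3');snap('wrist','wrist3')
```

```text
[ 0.56994883 -0.05403643]
pos [0.5199 0.2568 0.3229] shift tool [308.5   2.8  62.8] rotvec [-0.1  0.  -0. ] shift if turned first [308.5   2.9  62.9] q [-0.64  0.84  0.26  1.57 -0.28  0.77 -0.3 ] F [ 0.  -0.2 -2.7] t 5.175
```

View pics/side3.png

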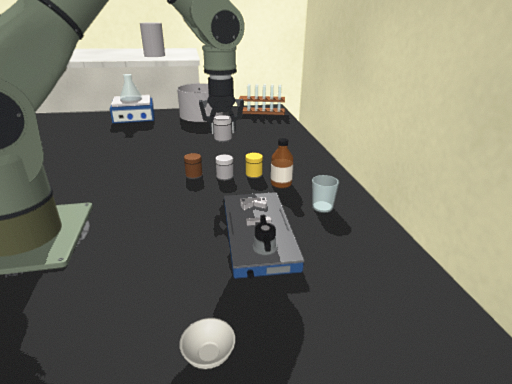

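View pics/wrist3.png

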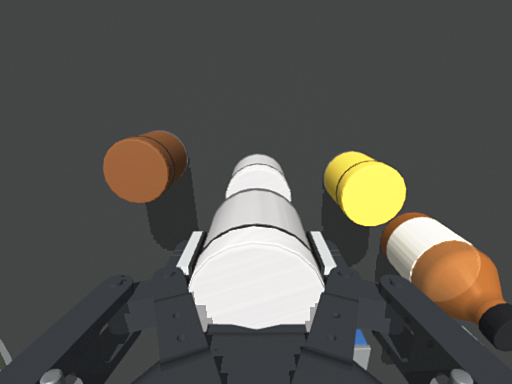

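Call:
{"api": "step_arm", "payload": {"commands": [[20,0,4,0,0,0,-1],[40,0,8,0,0,0,-1],[50,0,10,0,0,0,-1],[55,0,11,0,0,0,-1],[55,0,11,0,0,0,-1],[45,0,10,0,0,0,-1],[30,0,6,0,0,0,-1],[13,0,3,0,0,0,-1]]}}

```text
time: 6.28
tool_pos: [0.5697, -0.056, 0.3213]
ee_rot: [0.488, -0.489, 0.511, -0.511]
wrist_force: [-0.4, 0.4, -3.6]
gripper_width: 0.0548
```

Call:
{"api": "step_arm", "payload": {"commands": [[0,0,0,0,0,0,-1],[0,0,0,0,0,0,-1]]}}

```text
time: 6.52
tool_pos: [0.5699, -0.0523, 0.3216]
ee_rot: [0.49, -0.49, 0.51, -0.51]
wrist_force: [-0.3, 1.0, -3.5]
gripper_width: 0.0546
```

Run:
```python
from m import *
plan([*frommix(-42,0),.2605-.030],ay)
s=snap('side','side4');snap('wrist','wrist4');t=snap('top','top4')
p=frommix(-42,0)
print('expected jar-bottom px side', proj(s,[*p,.04+.0625]), 'top jar lid in top',proj(t,[*p,.14+.0625-.03]))
cv2.imwrite('pics/c4.png',cv2.resize(t['color'][170:250,200:330,::-1],None,fx=6,fy=6,interpolation=cv2.INTER_CUBIC))
```

```text
pos [ 0.5699 -0.0523  0.3216] shift tool [ 1.8 91.1  0.1] rotvec [ 0.   0.1 -0. ] shift if turned first [ 1.7 91.1  0.1] q [-0.05  0.82  0.18  1.6  -0.2   0.74  0.17] F [-0.3  1.  -3.5] t 6.525
expected jar-bottom px side [256.19964105 192.5717615 ] top jar lid in top [253.01731336 204.80798274]
```

View pics/wrist4.png

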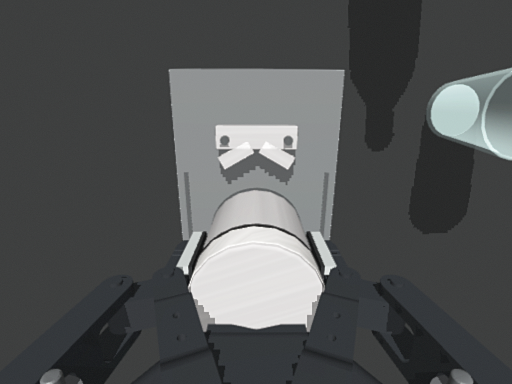

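View pics/c4.png

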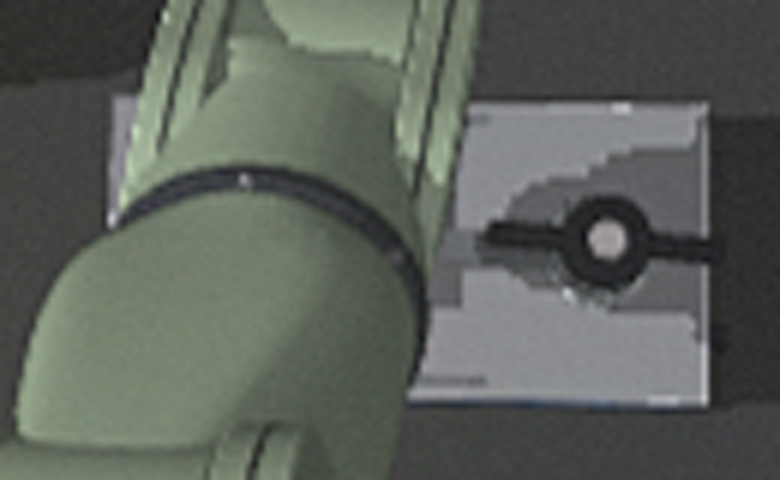

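View pics/side4.png

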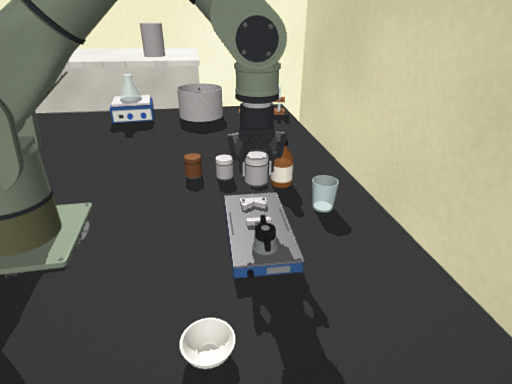

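Call:
{"api": "step_arm", "payload": {"commands": [[1.8,15,0,0,0,0,-1],[0,20,0,0,0,0,-1],[0,20,0,0,0,0,-1],[0,15,0,0,0,0,-1],[0,10,0,0,0,0,-1],[0,5,0,0,0,0,-1],[0,2,0,0,0,0,-1],[0,0,0,0,0,0,-1]]}}

```text
time: 7.68
tool_pos: [0.57, -0.0554, 0.235]
ee_rot: [-0.49, 0.489, -0.51, 0.51]
wrist_force: [-0.2, -0.1, -3.7]
gripper_width: 0.0548
```

Run:
```python
from m import *
plan([*frommix(-42,0),.2301],ay)
s=snap('side','side5');w=snap('wrist','wrist5')
for n,u,v in []: pass
cv2.imwrite('pics/c5.png',cv2.resize(s['color'][130:280,190:340,::-1],None,fx=4,fy=4,interpolation=cv2.INTER_CUBIC))
```

```text
pos [ 0.57   -0.0554  0.235 ] shift tool [-1.4  4.9 -0.1] rotvec [-0.  0.  0.] shift if turned first [-1.4  4.9 -0.1] q [-0.03  0.95  0.14  1.66 -0.22  0.55  0.2 ] F [-0.2 -0.1 -3.7] t 7.675
```

View pics/c5.png

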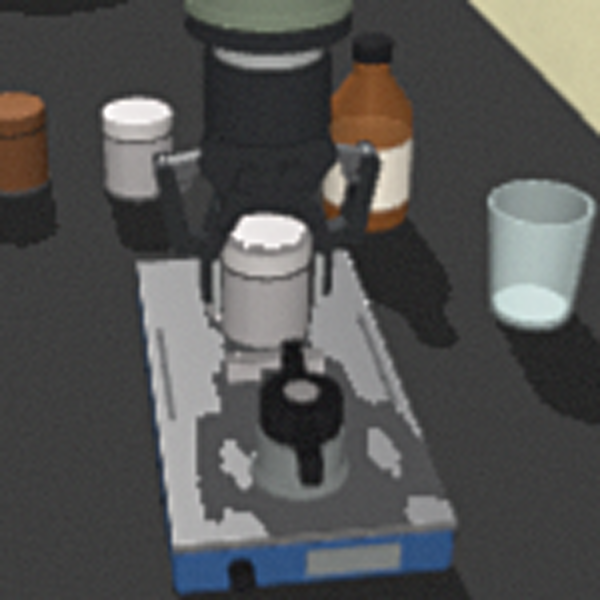

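View pics/wrist5.png

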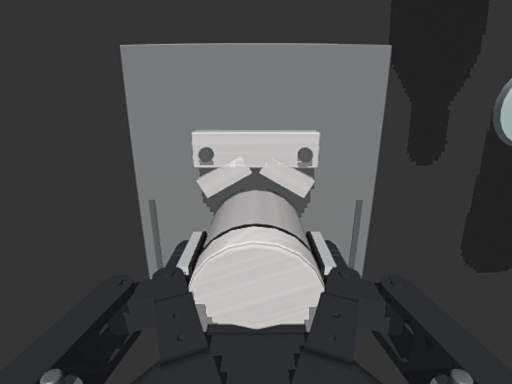

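Call:
{"api": "step_arm", "payload": {"commands": [[-1.2,2,0,0,0,0,-1],[0,1.5,0,0,0,0,-1],[0,1,0,0,0,0,-1],[0,0,0,0,0,0,-1]]}}

```text
time: 8.28
tool_pos: [0.57, -0.0542, 0.2302]
ee_rot: [-0.49, 0.49, -0.51, 0.51]
wrist_force: [-0.4, -0.8, -3.4]
gripper_width: 0.0551
```

Call:
{"api": "step_arm", "payload": {"commands": [[0,0.7,0,0,0,0,-1],[0,0,0,0,0,0,-1]]}}

```text
time: 8.52
tool_pos: [0.57, -0.0543, 0.23]
ee_rot: [-0.49, 0.489, -0.51, 0.51]
wrist_force: [-2.9, 0.5, 8.7]
gripper_width: 0.0552
```

Call:
{"api": "step_arm", "payload": {"commands": [[0,-0.3,0,0,0,0,-1],[0,0,0,0,0,0,0.6],[0,0,0,0,0,0,1],[0,0,0,0,0,0,1],[0,0,0,0,0,0,1],[0,0,0,0,0,0,1]]}}

```text
time: 9.28
tool_pos: [0.57, -0.0542, 0.2298]
ee_rot: [-0.49, 0.49, -0.51, 0.51]
wrist_force: [-0.4, 0.5, -0.0]
gripper_width: 0.0854
```

Call:
{"api": "step_arm", "payload": {"commands": [[0,-8,0,0,0,0,1],[0,-20,0,0,0,0,1],[0,-25,0,0,0,0,1],[0,-25,0,0,0,0,1],[0,-10,0,0,0,0,1],[0,0,0,0,0,0,1]]}}

```text
time: 10.02
tool_pos: [0.57, -0.0542, 0.318]
ee_rot: [-0.49, 0.489, -0.51, 0.51]
wrist_force: [-0.6, 0.5, -0.6]
gripper_width: 0.0856
```

Run:
```python
from m import *
w=snap('wrist','wrist6');s=snap('side','side6')
p=frommix(-42,0); print(proj(w,[*p,.11]),proj(w,[*p,.04]))
# knob pusher plan: start pos behind wing L
plan([*frommix(50,-30),.32],ay)
```

```text
[257.20209721 216.19517679] [256.94213645 186.97981034]
pos [ 0.5698 -0.0542  0.3171] shift tool [ 91.9  -2.9 -29.9] rotvec [0.1 0.  0. ] shift if turned first [ 91.9  -2.9 -29.9] q [-0.05  0.83  0.18  1.6  -0.2   0.73  0.18] F [-0.9 -0.3  0.1] t 10.125
```

View pics/wrist6.png

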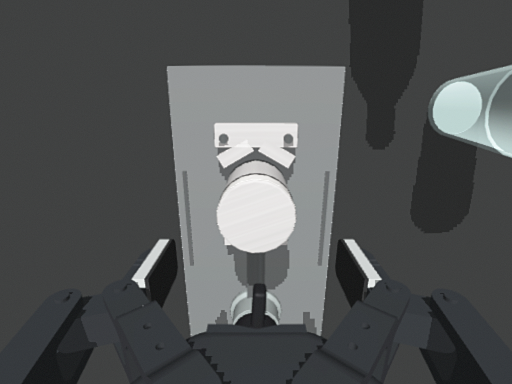

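View pics/side6.png

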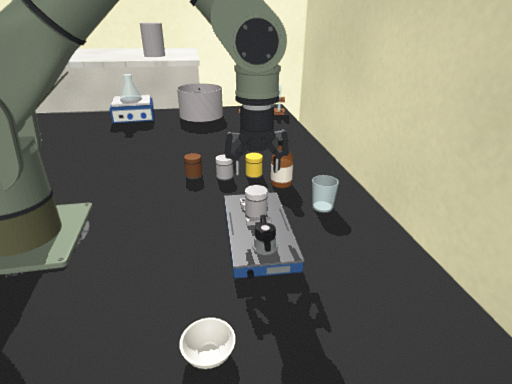

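```bash
cat >> m.py <<'E'
kc=frommix(95.4,0.1)
def cw(v,deg): a=-np.radians(deg); return np.array([v[0]*np.cos(a)-v[1]*np.sin(a),v[0]*np.sin(a)+v[1]*np.cos(a)])
def push(deg,rad,off,z): # target with wing turned deg cw from mixer -x
    xt=cw(ax,deg); zt=cw(ay,deg); p=kc-rad/1000*xt-off/1000*zt
    plan([*p,z],zt)
def kinframe():
    s,p,Rt=st(); k=Rt.inv().apply(np.array([*kc,p[2]])-p)*1000; zt=Rt.apply([0,0,1])[:2]
    ang=np.degrees(np.arctan2(*(np.array([zt@ay, zt@ax])[::-1])))
    print('t',s['time'],'knob in tool x,z',np.round(k[[0,2]],1),'toolcw deg',round(ang,1),'F',np.round(s['wrist_force'],1),'Ftool',np.round(Rt.inv().apply(s['wrist_force']),1),'tilt',np.round(Rt.as_matrix()[2],3),'z',round(p[2],4),'q',np.round(s['joint_pos'],2))
    return k[0],k[2]
E
python3 - <<'E'
from m import *
push(4,46,34,.318)
E
```

```text
pos [ 0.5698 -0.0542  0.3171] shift tool [ 89.   -0.9 -30.5] rotvec [0.1 4.  0. ] shift if turned first [ 90.9  -0.9 -24.2] q [-0.05  0.83  0.18  1.6  -0.2   0.73  0.18] F [-0.9 -0.3  0.1] t 10.125
```

Call:
{"api": "step_arm", "payload": {"commands": [[15,0,-5,0,0,0,-1],[25,0,-9,0,0,0,-1],[25,0,-9,0,0,0,-1],[15,0,-5,0,0,0,-1],[9,0,-2.5,0,4,0,-1],[0,0,0,0,0,0,-1],[0,0,0,0,0,0,-1],[0,0,0,0,0,0,-1]]}}

```text
time: 11.12
tool_pos: [0.536, -0.1412, 0.3178]
ee_rot: [0.472, -0.472, 0.527, -0.527]
wrist_force: [-0.3, 0.3, -0.2]
gripper_width: -0.0001
```

Run:
```python
from m import *
push(4,46,34,.236); kinframe(); print(r.get_state()['gripper_width'])
w=snap('wrist','wrist7')
```

```text
pos [ 0.536  -0.1412  0.3178] shift tool [ 0.7 81.8 -0.3] rotvec [ 0.   0.1 -0. ] shift if turned first [ 0.6 81.8 -0.3] q [ 0.11  0.8   0.17  1.67 -0.19  0.69  0.27] F [-0.3  0.3 -0.2] t 11.125
t 11.125 knob in tool x,z [46.7 33.6] toolcw deg 3.9 F [-0.3  0.3 -0.2] Ftool [-0.3  0.2 -0.4] tilt [-0. -1. -0.] z 0.3178 q [ 0.11  0.8   0.17  1.67 -0.19  0.69  0.27]
-0.00012683470700701013
```

View pics/wrist7.png

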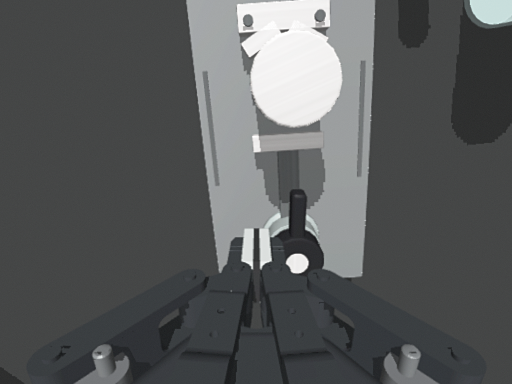

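The wrist view shows the shut fingertips at (257,245), beside the wing at (298,215). The jar stands between the stop and the jaw at (296,78).

Call:
{"api": "step_arm", "payload": {"commands": [[0.6,20,0,0,0,0,-1],[0,25,0,0,0,0,-1],[0,20,0,0,0,0,-1],[0,12,0,0,0,0,-1],[0,5,0,0,0,0,-1],[0,0,0,0,0,0,-1]]}}

```text
time: 11.92
tool_pos: [0.5358, -0.1424, 0.236]
ee_rot: [-0.471, 0.471, -0.527, 0.527]
wrist_force: [0.0, -0.5, 0.3]
gripper_width: -0.0002
```

Run:
```python
from m import *
kinframe()
w=snap('wrist','wrist8');snap('top','top8')
```

```text
t 11.925 knob in tool x,z [45.4 33.7] toolcw deg 4.0 F [ 0.  -0.5  0.3] Ftool [ 0.5 -0.3  0.1] tilt [ 0. -1.  0.] z 0.236 q [ 0.13  0.93  0.13  1.72 -0.22  0.5   0.3 ]
```

View pics/wrist8.png

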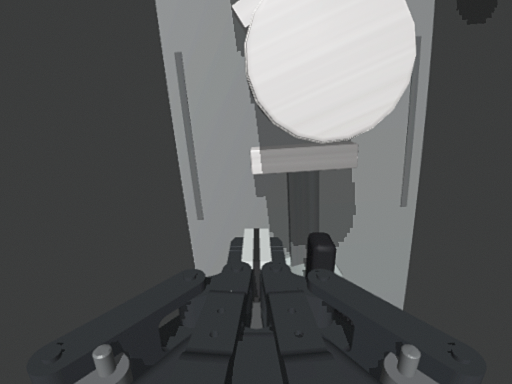

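Call:
{"api": "step_arm", "payload": {"commands": [[0,0,5,0,0,0,-1],[0,0,5,0,0,0,-1],[0,0,2,0,0,0,-1],[0,0,0,0,0,0,-1]]}}

```text
time: 12.52
tool_pos: [0.5477, -0.1438, 0.2358]
ee_rot: [-0.471, 0.471, -0.527, 0.527]
wrist_force: [-0.1, 0.1, -0.1]
gripper_width: 0.0001
```

Run:
```python
from m import *
kinframe()
```

```text
t 12.525 knob in tool x,z [45.4 21.8] toolcw deg 4.0 F [-0.1  0.1 -0.1] Ftool [-0.   0.1 -0.1] tilt [ 0. -1.  0.] z 0.2358 q [ 0.13  0.94  0.14  1.68 -0.22  0.53  0.29]
```

Call:
{"api": "step_arm", "payload": {"commands": [[-1.7,0,4,0,5,0,-1],[-1.7,0,4,0,5,0,-1],[-1.7,0,4,0,5,0,-1],[0,0,0,0,0,0,-1]]}}

```text
time: 13.02
tool_pos: [0.5603, -0.1411, 0.2357]
ee_rot: [0.399, -0.399, 0.584, -0.584]
wrist_force: [-0.1, 0.5, 0.5]
gripper_width: 0.0
```

Run:
```python
from m import *
kinframe()
w=snap('top','top9');w=snap('wrist','wrist9')
cv2.imwrite('pics/c9.png',cv2.resize(load('top9')['color'][170:250,200:330,::-1],None,fx=6,fy=6,interpolation=cv2.INTER_CUBIC))
```

```text
t 13.025 knob in tool x,z [45.3 22. ] toolcw deg 19.0 F [-0.1  0.5  0.5] Ftool [-0.4 -0.5 -0.2] tilt [ 0. -1. -0.] z 0.2357 q [ 0.09  0.96  0.21  1.64 -0.32  0.58  0.11]
```

View pics/wrist9.png

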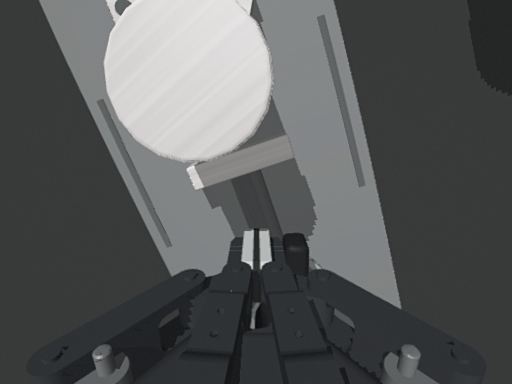

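View pics/c9.png

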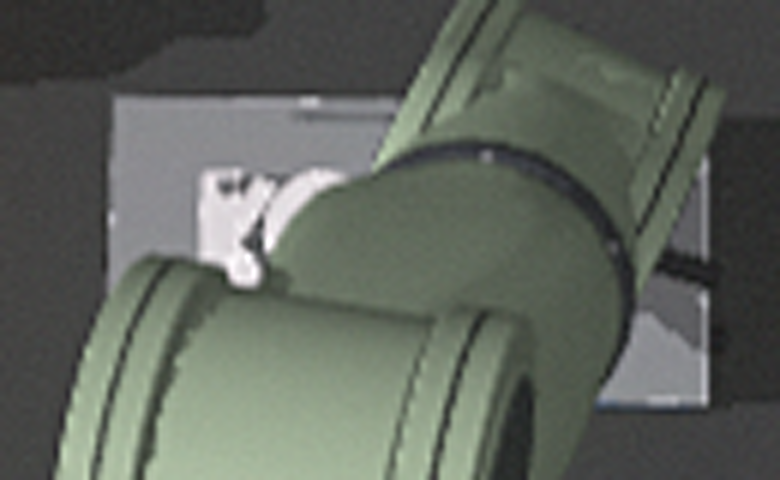

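Call:
{"api": "step_arm", "payload": {"commands": [[-1.7,0,4,0,5,0,-1],[-1.7,0,4,0,5,0,-1],[-1.7,0,4,0,5,0,-1],[-1.7,0,4,0,5,0,-1]]}}

```text
time: 13.62
tool_pos: [0.5774, -0.1428, 0.2357]
ee_rot: [0.291, -0.291, 0.645, -0.644]
wrist_force: [-2.5, 2.2, -0.5]
gripper_width: -0.0003
```

Run:
```python
from m import *
kinframe()
```

```text
t 13.625 knob in tool x,z [45.1 22.3] toolcw deg 39.0 F [-2.5  2.2 -0.5] Ftool [ 0.   0.5 -3.3] tilt [ 0.    -1.    -0.001] z 0.2357 q [ 0.04  0.99  0.31  1.57 -0.44  0.65 -0.15]
```

Call:
{"api": "step_arm", "payload": {"commands": [[-1.7,0,4,0,5,0,-1],[-1.7,0,4,0,5,0,-1],[-1.7,0,4,0,5,0,-1]]}}

```text
time: 14.0
tool_pos: [0.5895, -0.1479, 0.2357]
ee_rot: [0.204, -0.204, 0.677, -0.677]
wrist_force: [-2.5, 3.3, 0.7]
gripper_width: 0.0002
```

Run:
```python
from m import *
kinframe()
w=snap('side','side10');w=snap('wrist','wrist10')
cv2.imwrite('pics/c10.png',cv2.resize(load('side10')['color'][160:290,190:340,::-1],None,fx=4,fy=4,interpolation=cv2.INTER_CUBIC))
```

```text
t 14.0 knob in tool x,z [45.  22.3] toolcw deg 54.0 F [-2.5  3.3  0.7] Ftool [ 0.2 -0.7 -4.1] tilt [ 0.    -1.    -0.001] z 0.2357 q [ 0.01  1.02  0.39  1.52 -0.52  0.7  -0.34]
```

View pics/wrist10.png

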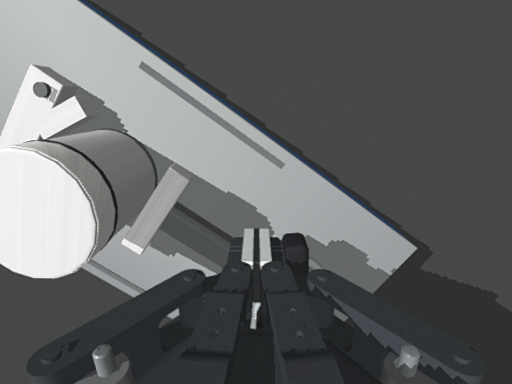

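View pics/c10.png

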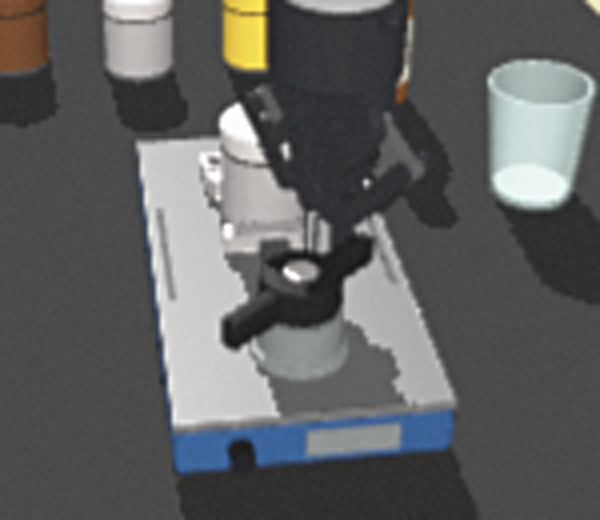

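Call:
{"api": "step_arm", "payload": {"commands": [[-1.7,0,4,0,5,0,-1],[-1.7,0,4,0,5,0,-1],[-1.7,0,4,0,5,0,-1]]}}

```text
time: 14.48
tool_pos: [0.5997, -0.1558, 0.2358]
ee_rot: [0.115, -0.115, 0.698, -0.697]
wrist_force: [-0.9, 3.5, -0.8]
gripper_width: 0.0003
```

Run:
```python
from m import *
kinframe()
```

```text
t 14.475 knob in tool x,z [44.9 22.3] toolcw deg 68.9 F [-0.9  3.5 -0.8] Ftool [-0.3  0.8 -3.6] tilt [-0.    -1.    -0.001] z 0.2358 q [-0.01  1.05  0.47  1.48 -0.6   0.76 -0.55]
```

Call:
{"api": "step_arm", "payload": {"commands": [[-1.7,0,4,0,5,0,-1],[-1.7,0,4,0,5,0,-1]]}}

```text
time: 14.72
tool_pos: [0.6053, -0.1625, 0.2358]
ee_rot: [0.054, -0.053, 0.705, -0.705]
wrist_force: [-0.4, 3.2, 1.0]
gripper_width: 0.0001
```

Run:
```python
from m import *
kinframe()
snap('wrist','wrist11')
```

```text
t 14.725 knob in tool x,z [44.9 22.3] toolcw deg 78.9 F [-0.4  3.2  1. ] Ftool [-0.  -1.  -3.2] tilt [-0.    -1.    -0.001] z 0.2358 q [-0.01  1.07  0.51  1.45 -0.65  0.8  -0.68]
```

View pics/wrist11.png

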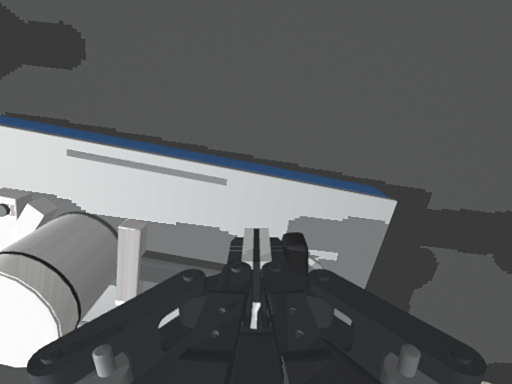

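Call:
{"api": "step_arm", "payload": {"commands": [[-0.9,0,2,0,2.5,0,-1],[-0.9,0,2,0,2.5,0,-1]]}}

```text
time: 15.02
tool_pos: [0.6076, -0.1665, 0.2359]
ee_rot: [0.022, -0.022, 0.707, -0.707]
wrist_force: [1.7, 4.6, 0.8]
gripper_width: 0.0002
```

Call:
{"api": "step_arm", "payload": {"commands": [[-0.9,0,2,0,2.5,0,-1],[-0.9,0,2,0,2.5,0,-1]]}}

```text
time: 15.28
tool_pos: [0.6097, -0.1704, 0.2358]
ee_rot: [-0.009, 0.009, 0.707, -0.707]
wrist_force: [2.7, 6.5, 1.7]
gripper_width: 0.0
```

Run:
```python
from m import *
kinframe()
```

```text
t 15.275 knob in tool x,z [44.8 22.1] toolcw deg 89.1 F [2.7 6.5 1.7] Ftool [-2.5 -1.7 -6.6] tilt [-0.    -1.    -0.001] z 0.2358 q [-0.02  1.09  0.56  1.42 -0.69  0.84 -0.82]
```

Call:
{"api": "step_arm", "payload": {"commands": [[-0.9,0,2,0,2.5,0,-1]]}}

```text
time: 15.4
tool_pos: [0.6106, -0.1723, 0.2358]
ee_rot: [-0.024, 0.025, 0.707, -0.706]
wrist_force: [2.4, 6.7, 1.3]
gripper_width: -0.0004
```

Call:
{"api": "step_arm", "payload": {"commands": [[-0.9,0,2,0,2.5,0,-1]]}}

```text
time: 15.52
tool_pos: [0.6113, -0.1744, 0.2359]
ee_rot: [-0.04, 0.04, 0.706, -0.706]
wrist_force: [2.5, 6.4, 1.2]
gripper_width: -0.0002
```

Call:
{"api": "step_arm", "payload": {"commands": [[-0.9,0,2,0,2.5,0,-1]]}}

```text
time: 15.65
tool_pos: [0.612, -0.1764, 0.2359]
ee_rot: [-0.055, 0.055, 0.705, -0.705]
wrist_force: [3.0, 7.0, 0.8]
gripper_width: 0.0001
```

Call:
{"api": "step_arm", "payload": {"commands": [[-0.9,0,2,0,2.5,0,-1]]}}

```text
time: 15.78
tool_pos: [0.6127, -0.1785, 0.2358]
ee_rot: [-0.07, 0.071, 0.704, -0.703]
wrist_force: [4.2, 6.9, 1.0]
gripper_width: -0.0002
```

Run:
```python
from m import *
kinframe(); snap('wrist','wrist12'); s=snap('side','side12')
cv2.imwrite('pics/c12.png',cv2.resize(s['color'][160:290,190:340,::-1],None,fx=4,fy=4,interpolation=cv2.INTER_CUBIC))
```

```text
t 15.775 knob in tool x,z [44.8 22.2] toolcw deg 99.1 F [4.2 6.9 1. ] Ftool [-2.8 -1.  -7.6] tilt [-0.    -1.    -0.001] z 0.2358 q [-0.02  1.1   0.61  1.4  -0.73  0.87 -0.96]
```

View pics/wrist12.png

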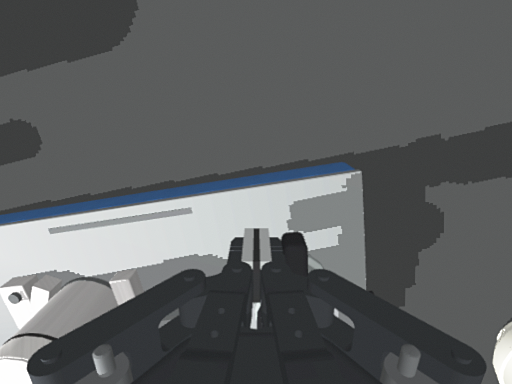

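View pics/c12.png

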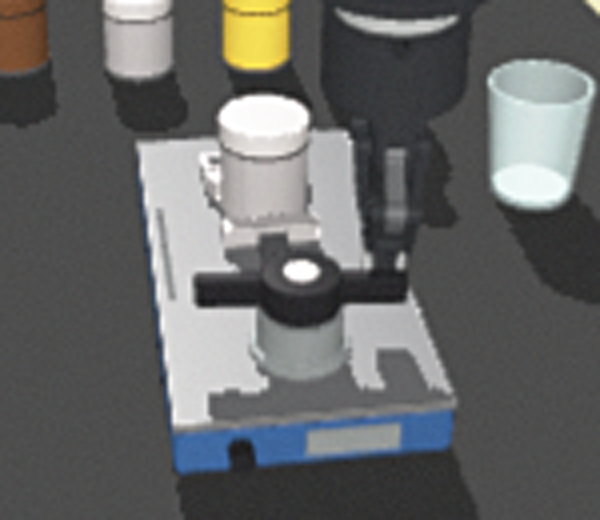

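Call:
{"api": "step_arm", "payload": {"commands": [[-0.9,0,2,0,2.5,0,-1]]}}

```text
time: 16.0
tool_pos: [0.6132, -0.1806, 0.2359]
ee_rot: [-0.085, 0.086, 0.702, -0.702]
wrist_force: [3.4, 6.5, 1.1]
gripper_width: 0.0001
```

Call:
{"api": "step_arm", "payload": {"commands": [[-0.9,0,2,0,2.5,0,-1]]}}

```text
time: 16.12
tool_pos: [0.6136, -0.1828, 0.2359]
ee_rot: [-0.101, 0.101, 0.7, -0.7]
wrist_force: [4.3, 6.3, 0.6]
gripper_width: -0.0001
```

Call:
{"api": "step_arm", "payload": {"commands": [[-0.9,0,2,0,2.5,0,-1]]}}

```text
time: 16.25
tool_pos: [0.6139, -0.185, 0.2359]
ee_rot: [-0.116, 0.117, 0.698, -0.697]
wrist_force: [4.8, 5.4, 0.1]
gripper_width: -0.0001
```

Call:
{"api": "step_arm", "payload": {"commands": [[-0.9,0,2,0,2.5,0,-1]]}}

```text
time: 16.38
tool_pos: [0.6141, -0.1873, 0.2359]
ee_rot: [-0.131, 0.132, 0.695, -0.695]
wrist_force: [4.5, 5.0, 0.7]
gripper_width: -0.0001
```

Call:
{"api": "step_arm", "payload": {"commands": [[-0.9,0,2,0,2.5,0,-1]]}}

```text
time: 16.5
tool_pos: [0.6142, -0.1895, 0.236]
ee_rot: [-0.146, 0.147, 0.692, -0.692]
wrist_force: [4.7, 5.2, -0.4]
gripper_width: 0.0
```

Call:
{"api": "step_arm", "payload": {"commands": [[-0.9,0,2,0,2.5,0,-1]]}}

```text
time: 16.62
tool_pos: [0.6142, -0.1917, 0.2359]
ee_rot: [-0.162, 0.162, 0.688, -0.688]
wrist_force: [5.0, 4.9, 0.3]
gripper_width: -0.0001
```

Run:
```python
from m import *
kinframe(); snap('wrist','wrist13'); s=snap('side','side13')
cv2.imwrite('pics/c13.png',cv2.resize(s['color'][160:290,190:340,::-1],None,fx=4,fy=4,interpolation=cv2.INTER_CUBIC))
```

```text
t 16.625 knob in tool x,z [44.9 21.9] toolcw deg 114.1 F [5.  4.9 0.3] Ftool [-2.3 -0.3 -6.6] tilt [-0.001 -1.    -0.001] z 0.2359 q [-0.02  1.13  0.67  1.38 -0.79  0.91 -1.17]
```

View pics/c13.png

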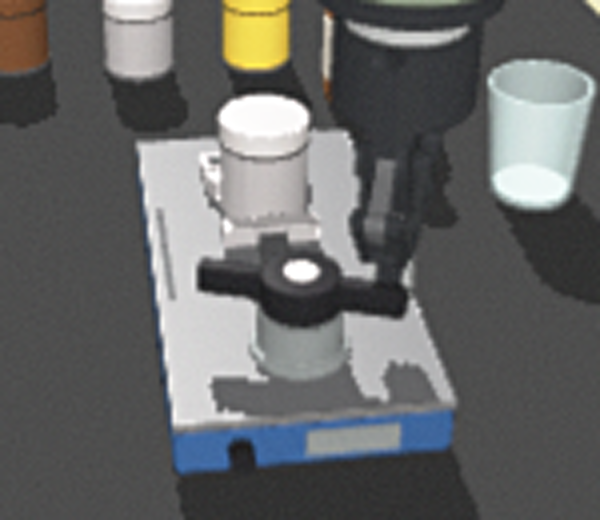

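Run:
```python
from m import *
t=load('side13'); f=lambda X,Y:((X+.5)/4-.5+190,(Y+.5)/4-.5+160)
for n,a,b in [('12',(197,290),(405,287)),('13',(201,273),(401,301))]:
    A,B=[tomix(onz(t,*f(*p),.0805)) for p in (a,b)]; d=B-A; print(n,A,B,'cw from -x',np.degrees(np.arctan2(d[1],-d[0])))
kinframe()
# jaw top-front edge in each side pic
for n in ('side12','side13','side10'):
    im=load(n)['color']; cv2.imwrite('pics/j_'+n+'.png',cv2.resize(im[200:232,235:280,::-1],None,fx=12,fy=12,interpolation=cv2.INTER_CUBIC))
```

```text
12 [ 88.98153463 -56.75795132] [100.70864106  55.47227231] cw from -x 95.96527525294141
13 [ 73.30389207 -52.95707814] [113.02478557  50.36274754] cw from -x 111.02905607560119
t 16.725 knob in tool x,z [44.9 21.7] toolcw deg 114.1 F [5.7 3.7 0.1] Ftool [-3.5 -0.1 -5.9] tilt [-0.001 -1.    -0.   ] z 0.2359 q [-0.02  1.13  0.67  1.38 -0.79  0.91 -1.17]
```

View pics/j_side13.png

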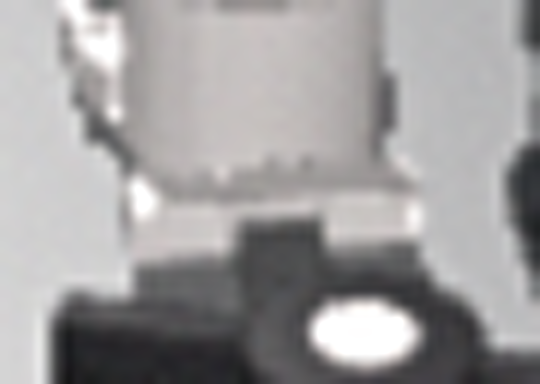

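View pics/j_side12.png

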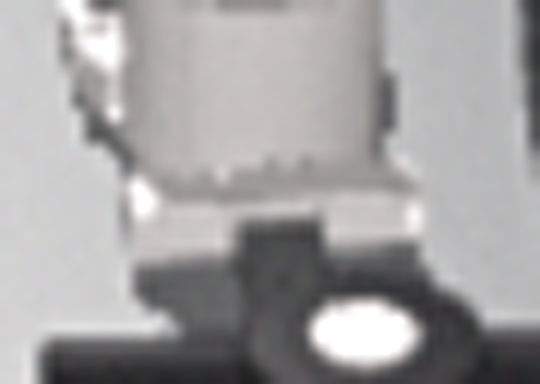

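Call:
{"api": "step_arm", "payload": {"commands": [[-0.9,0,2,0,2.5,0,-1]]}}

```text
time: 16.85
tool_pos: [0.6142, -0.1939, 0.236]
ee_rot: [-0.176, 0.177, 0.685, -0.685]
wrist_force: [6.0, 4.9, 0.2]
gripper_width: -0.0002
```

Call:
{"api": "step_arm", "payload": {"commands": [[-0.9,0,2,0,2.5,0,-1]]}}

```text
time: 16.98
tool_pos: [0.614, -0.1961, 0.236]
ee_rot: [-0.191, 0.192, 0.681, -0.681]
wrist_force: [5.2, 4.0, -0.0]
gripper_width: -0.0003
```

Call:
{"api": "step_arm", "payload": {"commands": [[-0.9,0,2,0,2.5,0,-1]]}}

```text
time: 17.1
tool_pos: [0.6137, -0.1984, 0.236]
ee_rot: [-0.206, 0.207, 0.676, -0.676]
wrist_force: [6.1, 4.2, -0.5]
gripper_width: -0.0002
```

Call:
{"api": "step_arm", "payload": {"commands": [[-0.9,0,2,0,2.5,0,-1]]}}

```text
time: 17.23
tool_pos: [0.6134, -0.2006, 0.236]
ee_rot: [-0.221, 0.222, 0.672, -0.672]
wrist_force: [5.6, 3.5, -0.7]
gripper_width: 0.0
```

Run:
```python
from m import *
kinframe(); s=snap('side','side14')
cv2.imwrite('pics/c14.png',cv2.resize(s['color'][160:290,190:340,::-1],None,fx=4,fy=4,interpolation=cv2.INTER_CUBIC))
```

```text
t 17.225 knob in tool x,z [44.9 21.7] toolcw deg 124.1 F [ 5.6  3.5 -0.7] Ftool [-2.4  0.7 -6.2] tilt [-0.001 -1.    -0.001] z 0.236 q [-0.02  1.14  0.71  1.37 -0.83  0.94 -1.31]
```

View pics/c14.png

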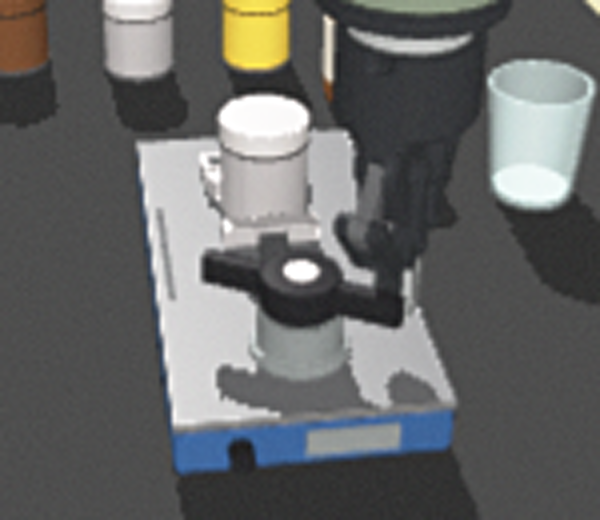

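Call:
{"api": "step_arm", "payload": {"commands": [[-0.9,0,2,0,2.5,0,-1],[-0.9,0,2,0,2.5,0,-1],[0,0,0,0,0,0,-1]]}}

```text
time: 17.65
tool_pos: [0.6124, -0.2049, 0.236]
ee_rot: [0.25, -0.251, -0.661, 0.661]
wrist_force: [6.3, 2.7, 0.3]
gripper_width: -0.0
```

Call:
{"api": "step_arm", "payload": {"commands": [[0,0,-2,0,0,0,-1],[0,0,-6,0,0,0,-1],[0,0,-8,0,0,0,-1],[0,-20,0,0,0,0,-1],[0,-35,0,0,0,0,-1],[0,-40,0,0,0,0,-1],[0,-30,0,0,0,0,-1],[0,0,0,0,0,0,-1]]}}

```text
time: 18.65
tool_pos: [0.6224, -0.1933, 0.3642]
ee_rot: [0.248, -0.251, -0.661, 0.662]
wrist_force: [0.2, 0.6, -0.3]
gripper_width: -0.0003
```

Run:
```python
from m import *
kinframe(); s=snap('side','side15'); t=snap('top','top15')
cv2.imwrite('pics/c15.png',cv2.resize(s['color'][130:280,190:340,::-1],None,fx=4,fy=4,interpolation=cv2.INTER_CUBIC))
```

```text
t 18.65 knob in tool x,z [44.8 36.9] toolcw deg 129.0 F [ 0.2  0.6 -0.3] Ftool [ 0.2  0.3 -0.6] tilt [-0.004 -1.    -0.001] z 0.3642 q [-0.06  1.01  0.83  1.24 -0.74  1.2  -1.5 ]
```

View pics/c15.png

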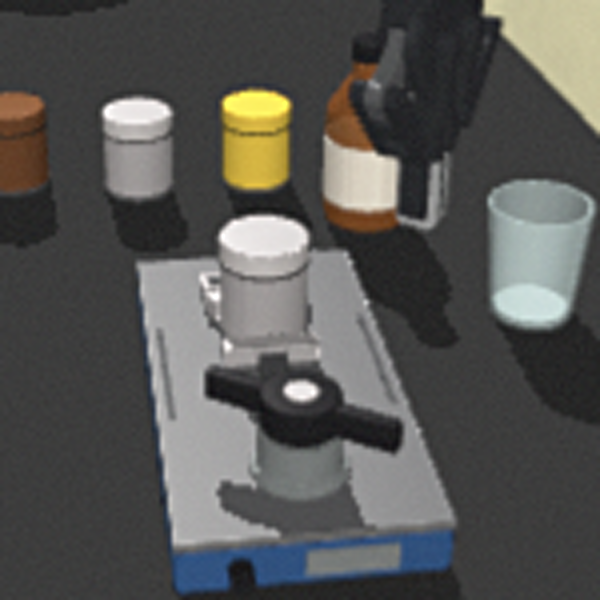

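View pics/top15.png

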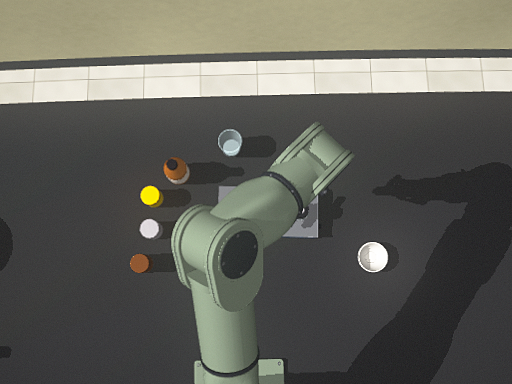

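Call:
{"api": "step_arm", "payload": {"commands": [[-20,0,25,0,0,0,-1],[-30,0,37,0,0,0,-1],[-30,0,37,0,0,0,-1],[-26,0,31,0,0,0,-1],[-20,0,25,0,0,0,-1],[0,0,0,0,0,0,-1],[0,0,0,0,0,0,-1]]}}

```text
time: 19.62
tool_pos: [0.6148, -0.392, 0.3603]
ee_rot: [-0.25, 0.249, 0.662, -0.661]
wrist_force: [0.1, 0.5, 0.4]
gripper_width: 0.0003
```

Run:
```python
from m import *
kinframe(); s=snap('side','side16'); t=snap('top','top16')
cv2.imwrite('pics/c16.png',cv2.resize(t['color'][175:245,120:330,::-1],None,fx=3.8,fy=3.8,interpolation=cv2.INTER_CUBIC))
cv2.imwrite('pics/c17.png',cv2.resize(s['color'][130:280,190:340,::-1],None,fx=4,fy=4,interpolation=cv2.INTER_CUBIC))
```

```text
t 19.625 knob in tool x,z [ 170.5 -117.3] toolcw deg 129.0 F [0.1 0.5 0.4] Ftool [ 0.2 -0.4 -0.4] tilt [ 0.001 -1.    -0.   ] z 0.3603 q [ 0.32  1.13  0.79  0.82 -0.71  1.39 -1.41]
```

View pics/c16.png

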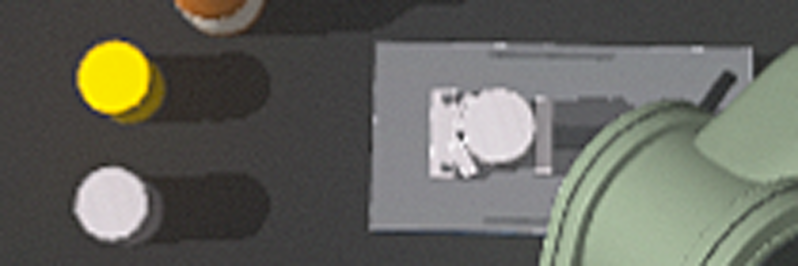

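View pics/c17.png

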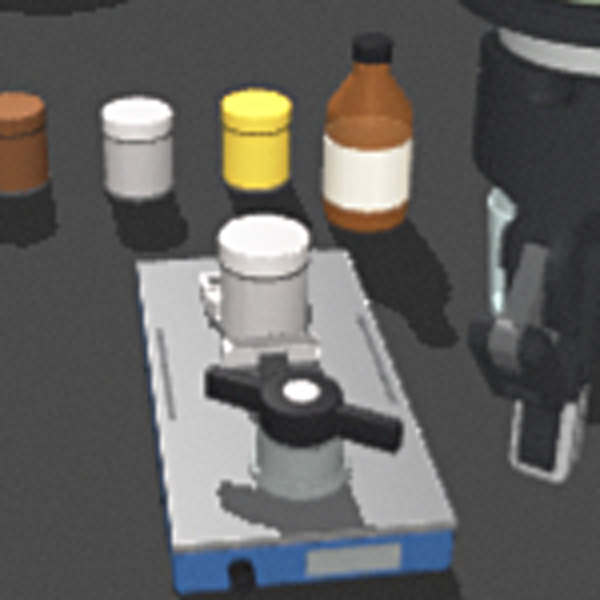

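Run:
```python
from m import *
t=load('top16'); s=load('side16'); g=cv2.cvtColor(t['color'],cv2.COLOR_RGB2GRAY)
f=lambda X,Y:((X+.5)/3.8-.5+120,(Y+.5)/3.8-.5+175)
print('jar mix',tomix(onz(t,*f(499,126),.11)),'seat ~(-50,0)')
for X,Y in [(537,97),(536,174),(551,97)]: print('jaw edge',tomix(onz(t,*f(X,Y),.054)))
h=lambda X,Y:((X+.5)/4-.5+190,(Y+.5)/4-.5+130)
A,B=[tomix(onz(s,*h(*p),.0805)) for p in ((206,384),(401,433))]; d=B-A; a=np.degrees(np.arctan2(d[1],-d[0])); print('wing',A,B,a,'turn rad',np.radians(a-4))
x=(135+0,218);m=(g[213:240,130:160]>150).astype(np.uint8);M=cv2.moments(m,True);print('low jar',onz(t,130+M['m10']/M['m00'],213+M['m01']/M['m00'],.07))
for P in [(.52,.2562,.07)]: print(proj(t,P))
```

```text
jar mix [-48.20453999  -0.22970213] seat ~(-50,0)
jaw edge [-19.50447331  30.56735679]
jaw edge [-19.19565185 -30.13692394]
jaw edge [-8.52244477 30.7827142 ]
wing [ 64.96800107 -49.29699329] [123.51888171  47.90023776] 121.06444335824224 turn rad 2.043159973615735
low jar [0.5215578  0.25411804 0.07      ]
[148.1694551  228.56621719]
```

```bash
python3 -c "
from m import *
print(r.sign_off())"
```

```text
the job is handed in; nothing more can be done
None
```

I moved the top jar to the mixer, clamped it with the knob until the knob slipped, and handed the job in at about 19.7 s. No verdict was reported, so the results below are my own checks.

- **Jar:** I lifted it off the stack, lowered it until the wrist force showed it touching the deck, about 8 mm from the seat, and let go. In the last pictures it stands upright, about 2 mm from my estimate of the seat along the deck and well under 1 mm off across it.
- **Knob:** I pushed one wing clockwise with the shut fingers, about 2.04 rad in all. The push force roughly doubled (about 3.5 N to 7 N) when the jaw tightened. The jaw then stayed still while the wing turned a further 25°, so the knob was slipping.
- **Slip:** I put it at about 0.65 to 0.8 rad, and at least 0.44 rad, so inside the 0.3 to 1.3 window.
- **Surroundings:** the lower jar is within about 3 mm of where it stood. The bottle, beaker and dish look unmoved, and the robot is clear of everything.

**What did not confirm cleanly:**
- I saw no sharp force drop at a click, so the slip figure comes from pictures and wing angles.
- After I backed off, the wing measured about 121°, some 5° less than the roughly 126° I expected.
- My two readings of how far the jaw moved differ by 2 to 4 mm.
- The clamping force on the jar cannot be measured directly. I inferred it from the jaw stopping and the knob slipping.

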